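# Third hand for screwing a cone stand together

### The arm

A 6-joint arm with a two-finger parallel gripper is mounted at the origin on the work surface. World frame = base frame: x ahead of the robot, y to its left, z up, the work surface at z = 0. Lengths are in mm, angles in rad, forces in N, time in s.
With the tool pointing down it reaches from about 350 to 975 mm from the base axis. Payload 7.1 kg.
Tool frame: the origin (TCP) lies between the finger pads; the fingertips stand 19 mm ahead of it and the grasp point (between the pads) is the TCP; z points along the fingers, y is the line along which they close (so a half turn about z gives the same grasp; the last joint's range is limited). The gripper opens to 88 mm and grips with 3 to 60 N. Pads are 20 mm wide; open, the fingers measure 115 mm over their backs; the gripper's body (75 mm by 178 mm) begins 61 mm behind the grasp point.
Start: joints at [-1.356, 0.423, 1.63, -0, 1.089, -0.019], TCP at [144.817, -607.975, 241.675] pointing down, gripper open.
Joint ranges: [-3, 3], [-0.9, 2.11], [0.09, 2.58], [-1.31, 4.45], [0.11, 2.69], [-2.54, 2.54]. Speed limits (rad/s): [2.39, 2.39, 3.01, 3.14, 3.14, 3.14].

### API

Orientations are given as a rotation vector (axis times angle).
In Python, from workcell import ctrl gives the robot as it stands.
- The arm moves only by the tool arm_command, never from a script. Its argument "series" is a list of rows, each an object with "linear": the shift along the tool's x, y, z in m, a list of three; "turn": the turn about the tool's z in rad. A call has 1 to 10 rows; each row shifts and turns the commanded pose from where the row before left it, along the tool's axes as they then stand; what a row does not reach is not made up. A row lasts 1/10 s, in which the tool goes at most 50 mm and 8.59 degrees, less where a joint would pass 70% of its speed; a pose out of reach is approached as far as the arm can. A call with a gripper value outside its range is refused whole. "jaw" is the opening, from -1 (shut) to 1 (fully open), set as the call begins (left out, the last holds). The fingers move at their own pace and stop on an object; the grip force is fixed at half the most. Time passes only in rows, so rows that do not move let the fingers close. It gives the time, the measured TCP pose, the force, the opening and the grip force at its end, in the units of the state.
- ctrl.get_obs(): the state, without advancing time (a new reading comes with each control period).
- ctrl.get_image(name): name is "scene" or "side" or "wrist"; returns a dict with "frame" (384x512x3 uint8, blue, green, red), "fx", "fy", "cx", "cy" (pixels), "rvec" (rotation vector, rad) and "tvec" (3), from world to camera coordinates, as OpenCV has them. Camera axes: x right, y down, z forward; pixel columns grow to the right and rows downward; lengths in mm; the calibration is good to about 2 mm. The wrist camera is an equidistant fisheye: a pixel r from the principal point sees the ray r / f radians off the axis. A picture is of the moment at which its call begins. There is no depth.
- ctrl.close_job(): hands the job in; it is judged then, once.
The state is a dict: "t": time; "qpos": joint angles; "qvel": joint speeds; "joint_torque": joint torques, N m; "ee_pos": TCP position; "orientation": TCP orientation; "ft_force": force on the tool from outside, world axes, zero at the start; "moment": the same for the moment, N m; "width": finger opening in mm; "grasp_force": force on a finger pad.
Only numpy, scipy, OpenCV 4.12 (cv2) and the standard library are available. Lean on these libraries where they do the work, as an engineer would, in place of code of your own. Each camera call takes 0.05 s, during which the arm holds its last target. There are 200 camera calls.

### The job

Build up the little cone stand on the round steel plate of the sprung jig: the beech foot first, then the cork pad on it, then the aluminium cone holder upright on top, all centred. Then press straight down on the holder with the fingers until the red pointer stands in the green band (a push of roughly 13 N), never down to the plate's stop, and finish while still holding that steady push, so that I can run the screw up from under the counter. Leave the chopper, the mug and the ramekins where they are.

Things in the scene. Friction and masses are not known exactly. Their poses are not given: they have to be found in the camera images.
- platen_top (a point): Centre of the upper face of the jig's round steel plate (68 mm across, 10 mm thick), z up. Unloaded, this face is 70 mm above the counter; pressed, it sinks straight down on a spring. A red pointer fixed to the plate reaches 59 mm out to the jig's +x side, its tip 62 mm above the counter when unloaded.
- jig: The fixed jig, origin under its centre, z up: dark steel base 110 x 110 x 14 mm, low grey housing (54 mm across, top at 28 mm) under the steel plate. At its +x side, 51 mm from the centre, stands a white scale plate 34 mm wide, its top at 60 mm; on its outer face is the green band, 42 to 52 mm above the counter, over which the red pointer moves.
- platen (a joint): How far the jig's steel plate has sunk, in m: 0 unloaded, 0.030 at its lower stop; the green band is 0.010 to 0.020. The spring is preloaded: the plate moves only above 4 N (the parts' weight, about 2.3 N, does not move it), then 600 N/m: about 10 N at 0.010, 13 N at 0.015, 16 N at 0.020, weight included.
- foot_center (a point): Centre (half-way up) of the loose beech foot: a flat pale cream-wood disc 58 mm in diameter, 16 mm thick, lying on the counter, z up. About 35 g.
- pad_center (a point): Centre (half-way up) of the loose cork pad: a flat dark brown rigid disc 58 mm in diameter, 12 mm thick, lying on the counter, z up. About 15 g.
- holder_center (a point): Centre (half-way up, 30 mm above its underside) of the loose aluminium cone holder, standing on the counter, z up: a round flange 58 mm in diameter and 8 mm thick, with an upright straight tube, 32 mm outside diameter, rising from it to 60 mm above the underside; the tube is open at the top (25 mm bore). About 180 g.
- chopper: Bystander: hand-crank nut chopper, red hopper and cast-iron crank on a squat glass jar 92 mm across, 190 mm tall in all; the crank reaches 95 mm to its -y side. Origin at the centre of its underside.
- mug: Bystander: speckled blue enamel mug, 82 mm across, 80 mm tall, handle reaching 68 mm to its +y side. Origin at the centre of its underside.
- ramekin_a: Bystander: cream ceramic ramekin, 78 mm across, 42 mm tall. Origin at the centre of its underside.
- ramekin_b: Bystander: a second ramekin like the first.
Mind the look-alikes: they are no part of the job. Of the things that look like the part that bears pad_center, the smallest one is meant.

How it is judged (in metres and radians):
On the way, in this order (a step that is already met when the one before it is completed fails the run):
1. the beech foot lies centred on the jig's steel plate, let go (horizontal distance between foot_center and platen_top below 0.007 m and z of foot_center in the frame of platen_top between 0.004 and 0.012 m and angle between foot_center's own z axis and vertical below 0.09 rad and contact force between foot and the fingers below 0.1 N), for 0.2 s.
2. the cork pad lies centred on the foot, let go (horizontal distance between foot_center and platen_top below 0.007 m and z of foot_center in the frame of platen_top between 0.004 and 0.012 m and angle between each of foot_center, pad_center's own z axis and vertical below 0.09 rad and horizontal distance between pad_center and foot_center below 0.007 m and z of pad_center in the frame of platen_top between 0.018 and 0.026 m and contact force between pad and the fingers below 0.1 N), for 0.2 s.
3. the cone holder stands upright and centred on the pad (horizontal distance between foot_center and platen_top below 0.007 m and z of foot_center in the frame of platen_top between 0.004 and 0.012 m and angle between each of foot_center, pad_center, holder_center's own z axis and vertical below 0.09 rad and horizontal distance between pad_center and foot_center below 0.007 m and z of pad_center in the frame of platen_top between 0.018 and 0.026 m and horizontal distance between holder_center and pad_center below 0.007 m and z of holder_center in the frame of platen_top between 0.054 and 0.062 m and contact force between holder and pad above 0.5 N), for 0.1 s.
At the end, for the whole second after the job is handed in: Foot, pad and holder are stacked upright (within 0.09 rad) on the plate in that order, each centred within 7 mm on the one below; fingers still pressing on the holder; plate still and sunk 10 to 20 mm, 8 to 18 N between holder and pad, through the last second (horizontal distance between foot_center and platen_top below 0.007 m and z of foot_center in the frame of platen_top between 0.004 and 0.012 m and angle between each of foot_center, pad_center, holder_center's own z axis and vertical below 0.09 rad and horizontal distance between pad_center and foot_center below 0.007 m and z of pad_center in the frame of platen_top between 0.018 and 0.026 m and horizontal distance between holder_center and pad_center below 0.007 m and z of holder_center in the frame of platen_top between 0.054 and 0.062 m and value of joint platen between 0.01 and 0.02 m and velocity of joint platen between -0.01 and 0.01 m/s and contact force between holder and pad between 8 and 18 N and contact force between holder and the fingers above 2 N); the arm keeps its last pose, push and grip.
It fails at once if the plate is pushed down to its stop (sunk more than 27 mm) (value of joint platen above 0.027 m).
It fails at once if the nut chopper is moved by more than 25 mm (distance of chopper from where it was at the start of the episode above 0.025 m).
It fails at once if the mug is moved by more than 25 mm (distance of mug from where it was at the start of the episode above 0.025 m).
It fails at once if the first ramekin is moved by more than 25 mm (distance of ramekin_a from where it was at the start of the episode above 0.025 m).
It fails at once if the second ramekin is moved by more than 25 mm (distance of ramekin_b from where it was at the start of the episode above 0.025 m).
It also fails if it takes over 72 s, if anything falls off the work surface, if the arm or the gripper's body presses on something with over 40 N, if the wrist force passes 120 N, or if a joint passes its speed limit or range.

## Working session

There is one attempt and no reset: what is moved stays moved. The work goes in short steps, Python scripts to look and compute and a tool call to move; the robot and the scene stay as the last step left them, time stands still between calls to the robot, and variables do not carry over. Pictures are saved under pics/ and viewed, at most 10 in all, crops included, and the job is handed in when it is done.

Besides the shell and the picture viewer there is one more tool, called as name([rows], argument=value, ...), one row to a line, values as JSON. arm_command: Moves the arm, as the interface text tells. Its arguments: {"type":"object","properties":{"series":{"type":"array"},"jaw":{"type":"number"}},"required":["series"]}

```bash
mkdir -p pics; ls
cat > h.py <<'E'
import numpy as np,cv2
from workcell import ctrl
def grab(n,save=None):
    im=ctrl.get_image(n)
    if save: cv2.imwrite('pics/'+save,im['frame'])
    return im
def ray(im,uv,fish=False):
    R,_=cv2.Rodrigues(np.array(im['rvec'],float));t=np.array(im['tvec'],float).ravel()
    x=(uv[0]-im['cx'])/im['fx'];y=(uv[1]-im['cy'])/im['fy']
    if fish:
        th=np.hypot(x,y);s=np.sin(th)/th if th>1e-9 else 1;d=np.array([x*s,y*s,np.cos(th)])
    else: d=np.array([x,y,1.])
    return -R.T@t,R.T@d
def toz(im,uv,z,fish=False):
    c,d=ray(im,uv,fish);return c+d*(z-c[2])/d[2]
def proj(im,p,fish=False):
    R,_=cv2.Rodrigues(np.array(im['rvec'],float));q=R@np.array(p,float)+np.array(im['tvec'],float).ravel()
    if fish:
        r=np.hypot(q[0],q[1]);k=np.arctan2(r,q[2])/r
    else: k=1/q[2]
    return im['cx']+im['fx']*q[0]*k,im['cy']+im['fy']*q[1]*k
E
python3 - <<'E'
from h import *
for n in('scene','side','wrist'):
    im=grab(n,n+'0.png');R,_=cv2.Rodrigues(np.array(im['rvec'],float));print(n,im['fx'],im['cx'],im['cy'],(-R.T@np.array(im['tvec']).ravel()).round(),R[2].round(2))
a=[cv2.imread(f'pics/{n}0.png') for n in('scene','side')]
o=ctrl.get_obs();print(o)
E
```

```text
pics
scene 364.6505810700907 254.14481153297504 188.4458925881354 [1248.  358.  811.] [-0.65 -0.33 -0.68]
side 443.8632875219926 253.23141947939047 190.35043004798175 [  340. -1217.   850.] [ 0.14  0.84 -0.53]
wrist 297.3186396354542 253.6034442642276 189.62544188908691 [ 221. -588.  384.] [-0.28 -0.07 -0.96]
{'t': 0.15, 'qpos': array([-1.35598366e+00,  4.23650908e-01,  1.63046344e+00, -5.63051940e-05,
        1.08860324e+00, -1.89998760e-02]), 'qvel': array([-0.0012726 , -0.00250821, -0.00116806,  0.00134384,  0.00139386,
       -0.00013576]), 'joint_torque': array([ 7.52436135e-04, -5.44984603e+01, -2.73920900e+01,  6.45348011e-02,
        2.05622736e-02, -8.41735982e-05]), 'ee_pos': array([ 144.73377562, -607.61441989,  241.10929274]), 'orientation': array([-3.11903704e+00, -3.66346605e-01,  2.50601190e-04]), 'ft_force': array([-0.75527088,  0.35646393, -0.02069504]), 'moment': array([0.01859089, 0.03767641, 0.00234205]), 'grasp_force': 0.0, 'width': 87.59542857198775}
```

View pics/scene0.png

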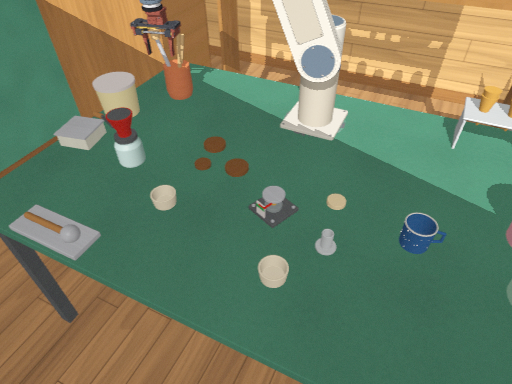

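View pics/side0.png

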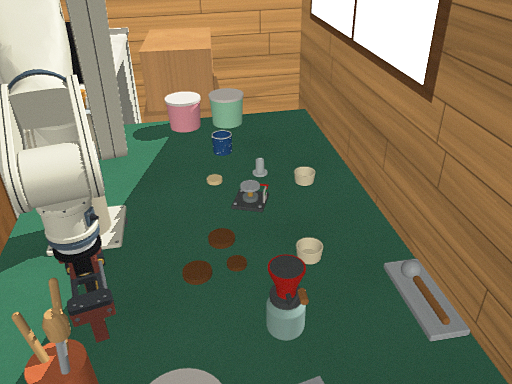

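The scene view shows brown discs at (215,144), (237,167) and the smallest at (203,163), which is the pad. The foot is at (336,201), the holder at (326,243) and the jig plate at (273,195). In the side view the pad is at (237,263), the foot at (214,180), the holder at (260,168) and the jig at (250,187).

```bash
cat > m.py <<'E'
from h import *
S={'scene':dict(pad=(203,163),foot=(336,201),holder=(326,246),plat=(273,195),rA=(164,198),rB=(273,271)),
   'side':dict(pad=(237,263),foot=(214,180),holder=(260,173),plat=(250,187),rA=(309,250),rB=(304,176))}
for n in S:
    im=dict(grab(n));f=im['frame'];hsv=cv2.cvtColor(f,cv2.COLOR_BGR2HSV)
    for k,(u,v) in S[n].items():
        h=hsv
        if k in('pad',): m=(h[...,0]<20)&(h[...,1]>100)
        elif k in('foot','rA','rB'): m=(h[...,0]<35)&(h[...,2]>110)
        else: m=(h[...,1]<70)&(h[...,2]>90)
        m=m.astype('uint8');_,l,st,c=cv2.connectedComponentsWithStats(m,connectivity=4)
        w=l[v-6:v+7,u-6:u+7];w=w[w>0]
        if not len(w): print(n,k,'none');continue
        i=np.bincount(w).argmax();z={'pad':7,'foot':9,'plat':68,'holder':4}.get(k,25)
        ctr=max(cv2.findContours((l==i).astype('uint8'),0,1)[0],key=len).reshape(-1,2)
        P=np.array([toz(im,p,z) for p in ctr])[:,:2]
        print(n,k,c[i].round(1),st[i],toz(im,c[i],z)[:2].round(1),'span',np.ptp(P,0).round())
E
python3 m.py
```

```text
scene pad [202.6 163.5] [195 158  16  12 161] [ 442.5 -252.9] span [65. 62.]
scene foot [335.9 201.3] [327 194  19  16 255] [426.3 221.9] span [71. 58.]
scene holder [325.8 242.7] [315 228  22  28 437] [590.8 243.6] span [97. 59.]
scene plat [271.1 199.7] [254 185  32  34 593] [560.2  61.6] span [136.  80.]
scene rA [163.5 196.9] [150 185  26  25 522] [ 652.  -261.8] span [ 99. 102.]
scene rB [272.9 270.6] [258 255  31  33 801] [751.8 153.7] span [95. 82.]
side pad [236.5 262.7] [227 255  20  16 266] [ 441.3 -257. ] span [56. 67.]
side foot [214.1 179.2] [207 174  15  11 144] [424.5 221.1] span [56. 78.]
side holder [259.4 167.9] [252 157  16  20 212] [608.1 279.9] span [ 65. 156.]
side plat [249.5 189.7] [240 180  20  23 322] [528.2  27. ] span [ 71. 139.]
side rA [298.8 264.8] [ 268  238   55   61 1048] [ 606.8 -319.8] span [177. 227.]
side rB [304.1 175.5] [294 167  21  19 334] [752.2 151.4] span [ 88. 134.]
```

```bash
cat > go.py <<'E'
import sys
from h import *
o=ctrl.get_obs();R,_=cv2.Rodrigues(np.array(o['orientation'],float))
print(o['t'],o['ee_pos'].round(1),'yaw x',np.degrees(np.arctan2(R[1,0],R[0,0])).round(2),'z',R[:,2].round(4),'q',o['qpos'].round(2),'F',o['ft_force'].round(1),'w',round(o['width'],1),round(o['grasp_force'],1))
if len(sys.argv)>3:
    d=np.array([float(a) for a in sys.argv[1:4]])-o['ee_pos'];print('shift mm',(R.T@d).round(1),np.linalg.norm(d).round())
E
python3 go.py 520 -150 270
```

```text
0.25 [ 144.8 -607.7  241.3] yaw x 13.4 z [-2.e-04  7.e-04 -1.e+00] q [-1.36  0.42  1.63 -0.    1.09 -0.02] F [-0.3  0.2 -0.5] w 87.5 0.0
shift mm [ 471.1 -358.4  -28.4] 593.0
```

arm_command([
  {"linear": [0.039,-0.03,-0.003],"turn": 0},
  {"linear": [0.039,-0.03,-0.003],"turn": 0},
  {"linear": [0.039,-0.03,-0.003],"turn": 0},
  {"linear": [0.039,-0.03,-0.003],"turn": 0},
  {"linear": [0.039,-0.03,-0.003],"turn": 0},
  {"linear": [0.039,-0.03,-0.003],"turn": 0},
  {"linear": [0.039,-0.03,-0.003],"turn": 0},
  {"linear": [0.039,-0.03,-0.003],"turn": 0},
  {"linear": [0.039,-0.03,-0.003],"turn": 0},
  {"linear": [0.039,-0.03,-0.003],"turn": 0},
], jaw=1)

```text
t: 1.25
ee_pos: [455.7, -224.0, 272.0]
orientation: [3.12, 0.366, 0.001]
ft_force: [0.6, -1.4, 0.2]
width: 87.7
grasp_force: 0.0
```

```bash
python3 go.py 440 60 250; python3 -c "
from h import *
grab('wrist','w1.png')"
```

```text
1.25 [ 455.7 -224.   272. ] yaw x 13.4 z [ 4.e-04 -2.e-04 -1.e+00] q [-0.48  0.21  1.86 -0.    1.07  0.86] F [ 0.6 -1.4  0.2] w 87.7 0.0
shift mm [  50.6 -279.9   21.9] 285.0
```

arm_command([
  {"linear": [0.0077,-0.046,0.0065],"turn": 0},
  {"linear": [0.0077,-0.046,0.0065],"turn": 0},
  {"linear": [0.0077,-0.046,0.0065],"turn": 0},
  {"linear": [0.0077,-0.046,0.0065],"turn": 0},
  {"linear": [0.0077,-0.046,0.0065],"turn": 0},
  {"linear": [0.0077,-0.046,0.0065],"turn": 0},
  {"linear": [0.0077,-0.046,0.0065],"turn": 0},
  {"linear": [0.0077,-0.046,0.0065],"turn": 0},
  {"linear": [0,0,0],"turn": 0},
  {"linear": [0,0,0],"turn": 0},
])

```text
t: 2.3
ee_pos: [429.0, 147.3, 219.5]
orientation: [3.119, 0.371, -0.001]
ft_force: [-0.2, 0.7, -0.3]
width: 87.8
grasp_force: 0.0
```

```bash
python3 go.py; python3 -c "
from h import *
grab('wrist','w2.png')
cv2.imwrite('pics/w12.png',np.vstack([cv2.imread('pics/w1.png')[:,:],cv2.imread('pics/w2.png')])[::1,::1])
a=np.hstack([cv2.imread('pics/w1.png'),cv2.imread('pics/w2.png')]);cv2.imwrite('pics/w12.png',cv2.resize(a,(800,300)))"
```

```text
2.3 [429.  147.3 219.5] yaw x 13.58 z [-5.e-04 -4.e-04 -1.e+00] q [ 0.3   0.2   2.01 -0.    0.93  1.64] F [-0.2  0.7 -0.3] w 87.8 0.0
```

View pics/w12.png

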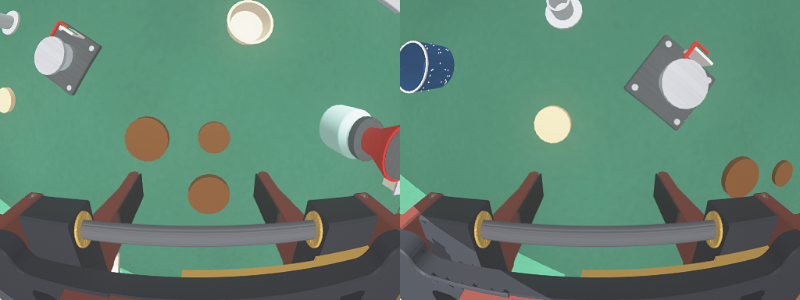

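The left half (over the pad) shows the smallest brown disc at about (214,137), i.e. (274,175) at full size. The right half shows the foot at about (195,158) full size, the plate at (365,107) and the holder at the top edge near (209,15).

```bash
cat > w.py <<'E'
from h import *
def rimfit(im,mask,seed,z):
    _,l=cv2.connectedComponents(mask.astype('uint8'),connectivity=4)
    w=l[seed[1]-5:seed[1]+6,seed[0]-5:seed[0]+6];w=w[w>0]
    if not len(w): return None
    i=np.bincount(w).argmax();c=max(cv2.findContours((l==i).astype('uint8'),0,1)[0],key=len).reshape(-1,2)
    P=np.array([toz(im,p,z,True)[:2] for p in c],np.float32)
    (x,y),r=cv2.minEnclosingCircle(P);e=cv2.fitEllipse(P)
    return np.array([x,y]).round(1),round(r,1),np.round(e[0],1),np.round(e[1],1),(l==i)
def masks(f):
    h=cv2.cvtColor(f,cv2.COLOR_BGR2HSV).astype(int)
    return dict(wood=(h[...,0]<35)&(h[...,2]>190)&(h[...,1]<150),cork=(h[...,0]<20)&(h[...,1]>100)&(h[...,2]>125),steel=(h[...,1]<40)&(h[...,2]>165))
E
cat > m2.py <<'E'
from w import *
im=grab('wrist');f=im['frame'];M=masks(f)
hsv=cv2.cvtColor(f,cv2.COLOR_BGR2HSV)
for p in((195,158),(365,107),(209,22)):print(p,hsv[p[1],p[0]])
f1=cv2.imread('pics/w1.png');print(cv2.cvtColor(f1,cv2.COLOR_BGR2HSV)[175,274])
r=rimfit(im,M['wood'],(195,158),16);print('foot',r and r[:4])
r=rimfit(im,M['steel'],(365,107),70);print('plat',r and r[:4])
h=hsv.astype(int);red=((h[...,0]<6)|(h[...,0]>174))&(h[...,1]>150)&(h[...,2]>140)
ys,xs=np.nonzero(red[:90,340:440]);print('red',len(xs),xs.mean()+340,ys.mean(),toz(im,(xs.mean()+340,ys.mean()),62,True)[:2])
cv2.imwrite('pics/crop.png',cv2.resize(f[0:180,150:450],(800,480)))
E
python3 m2.py
```

```text
(195, 158) [ 25  47 245]
(365, 107) [110   7 219]
(209, 22) [ 94  11 157]
[ 13 133 153]
foot (array([425.3, 220. ]), 29.7, array([425.3, 220.5]), array([56.3, 58.2]))
plat (array([542.2,  55.3]), 42.9, array([537.5,  54.7]), array([64. , 81.8]))
red 182 375.6373626373626 62.39010989010989 [583.6939311   52.96451516]
```

arm_command([
  {"linear": [0.0045,-0.024,0.03],"turn": 0},
  {"linear": [0.0045,-0.024,0.03],"turn": 0},
  {"linear": [0.0045,-0.024,0.03],"turn": 0},
  {"linear": [0,0,0.03],"turn": 0},
  {"linear": [0,0,0.03],"turn": 0},
  {"linear": [0,0,0],"turn": 0},
  {"linear": [0,0,0],"turn": 0},
])

```text
t: 3.1
ee_pos: [426.2, 218.4, 69.9]
orientation: [3.12, 0.363, -0.001]
ft_force: [1.3, 1.0, -0.0]
width: 87.7
grasp_force: 0.0
```

```bash
python3 go.py 425.3 220.3 21; python3 -c "
from w import *
im=grab('wrist','w3.png');print(proj(im,(425,220,16),True));r=rimfit(im,masks(im['frame'])['wood'],[int(x) for x in proj(im,(425,220,16),True)],16);print(r and r[:4])"
```

```text
3.1 [426.2 218.4  69.9] yaw x 13.27 z [-9.e-04 -5.e-04 -1.e+00] q [ 0.45  0.5   2.04 -0.    0.6   1.79] F [ 1.3  1.  -0. ] w 87.7 0.0
shift mm [-0.4 -2.  48.9] 49.0
(np.float64(252.71227892829566), np.float64(217.3916939423345))
(array([426.4, 221.3]), 30.2, array([426. , 221.3]), array([56.4, 59.6]))
```

arm_command([
  {"linear": [0,-0.0025,0.02],"turn": 0},
  {"linear": [0,0,0.02],"turn": 0},
  {"linear": [0,0,0.008],"turn": 0},
  {"linear": [0,0,0],"turn": 0},
])

```text
t: 3.55
ee_pos: [425.6, 221.8, 22.2]
orientation: [-3.12, -0.365, -0.0]
ft_force: [-0.0, -1.2, 0.6]
width: 87.9
grasp_force: 0.0
```

arm_command([
  {"linear": [0,0,0],"turn": 0},
  {"linear": [0,0,0],"turn": 0},
  {"linear": [0,0,0],"turn": 0},
  {"linear": [0,0,0],"turn": 0},
  {"linear": [0,0,0],"turn": 0},
  {"linear": [0,0,0],"turn": 0},
], jaw=-1)

```text
t: 4.15
ee_pos: [425.5, 222.2, 22.1]
orientation: [-3.12, -0.367, -0.001]
ft_force: [-0.6, -0.6, 6.2]
width: 57.5
grasp_force: 30.0
```

```bash
python3 go.py; python3 -c "
from w import *
im=grab('wrist','w4.png');p=proj(im,(426,221,16),True);r=rimfit(im,masks(im['frame'])['wood'],[int(x) for x in p],16);print(p,r and r[:4])"
```

```text
4.15 [425.5 222.2  22.1] yaw x 13.4 z [ 6.e-04  2.e-04 -1.e+00] q [ 0.46  0.6   2.05 -0.    0.49  1.79] F [-0.6 -0.6  6.2] w 57.5 30.0
(np.float64(257.9793654008801), np.float64(247.24073656708435)) (array([426.3, 223.8]), 30.6, array([426.1, 223.5]), array([56.2, 60.5]))
```

arm_command([
  {"linear": [0,0,-0.03],"turn": 0},
  {"linear": [0,0,-0.04],"turn": 0},
  {"linear": [0,0,-0.04],"turn": 0},
  {"linear": [0,0.03,-0.03],"turn": 0},
  {"linear": [-0.001,0.045,-0.018],"turn": 0},
  {"linear": [-0.001,0.045,0],"turn": 0},
  {"linear": [-0.001,0.045,0],"turn": 0},
  {"linear": [0,0,0],"turn": 0},
  {"linear": [0,0,0],"turn": 0},
])

```text
t: 5.1
ee_pos: [460.4, 60.1, 179.6]
orientation: [-3.12, -0.362, 0.001]
ft_force: [-0.6, 0.7, 0.0]
width: 57.5
grasp_force: 30.0
```

```bash
python3 go.py; python3 -c "
from w import *
im=grab('wrist','w5.png');print(proj(im,(538,55,70),True));cv2.imwrite('pics/w5c.png',cv2.resize(im['frame'],(768,576)))"
```

```text
5.1 [460.4  60.1 179.6] yaw x 13.23 z [-4.e-04  2.e-04 -1.e+00] q [0.1  0.28 2.02 0.   0.84 1.44] F [-0.6  0.7  0. ] w 57.5 30.0
(np.float64(282.00977474220815), np.float64(108.96875732424115))
```

View pics/w5c.png

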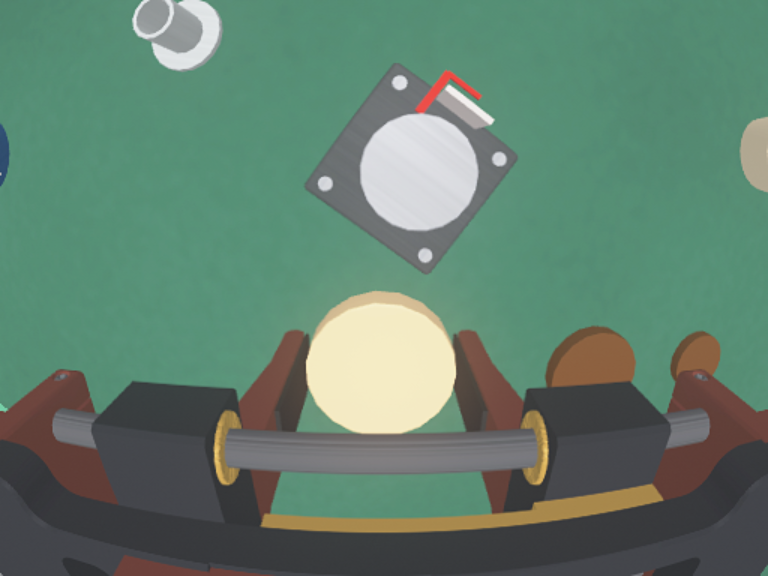

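The plate is cleanly visible at (279,115), with the red pointer toward the upper right. The foot is held between the fingers at (254,245). The holder is at the upper left, its flange near (125,22).

```bash
cat > m3.py <<'E'
from w import *
im=grab('wrist');f=im['frame'];M=masks(f)
h=cv2.cvtColor(f,cv2.COLOR_BGR2HSV).astype(int);print(h[115,279],h[22,139])
o=ctrl.get_obs();
for t in(165,185,200):
    r=rimfit(im,(h[...,1]<40)&(h[...,2]>t),(279,115),70);print('plat',r and r[:4])
r=rimfit(im,M['wood']&(h[...,2]>225),(254,240),float(o['ee_pos'][2])-19+13);print('foot in hand',r and r[:4],'tcp',o['ee_pos'].round(1))
r=rimfit(im,(h[...,1]<60)&(h[...,2]>205),(137,30),8);print('flange',r and r[:4])
E
python3 m3.py
```

```text
[115   7 223] [100   7 231]
plat (array([532.8,  56.1]), 33.7, array([532.8,  56.1]), array([66.3, 66.4]))
plat (array([532.9,  56.2]), 33.5, array([532.9,  56.1]), array([65.9, 65.9]))
plat (array([532.9,  56.1]), 33.3, array([533. ,  56.1]), array([65.6, 65.6]))
foot in hand (array([459. ,  61.8]), 28.6, array([459.1,  61.9]), array([55.9, 56.3])) tcp [460.2  61.5 179.5]
flange (array([601.7, 244.7]), 28.3, array([601.6, 244.6]), array([52.1, 52.4]))
```

arm_command([
  {"linear": [0.0235,0.0076,0.01],"turn": 0},
  {"linear": [0.0235,0.0076,0.01],"turn": 0},
  {"linear": [0.0235,0.0076,0.01],"turn": 0},
  {"linear": [0,0,0.02],"turn": 0},
  {"linear": [0,0,0],"turn": 0},
  {"linear": [0,0,0],"turn": 0},
])

```text
t: 5.8
ee_pos: [533.4, 56.2, 129.3]
orientation: [-3.12, -0.369, 0.003]
ft_force: [0.1, 0.0, -0.0]
width: 57.4
grasp_force: 30.0
```

```bash
python3 go.py 534.2 55 93.5; python3 -c "
from w import *
for n in('scene','side'):
    im=grab(n,n+'5.png');p=proj(im,(533,56,80));print(n,p);u,v=map(int,p);cv2.imwrite('pics/c_'+n+'.png',cv2.resize(im['frame'][v-40:v+40,u-50:u+50],(400,320),interpolation=2))
cv2.imwrite('pics/c5.png',np.hstack([cv2.imread('pics/c_scene.png'),cv2.imread('pics/c_side.png')]))"
```

```text
5.8 [533.4  56.2 129.3] yaw x 13.5 z [-2.2e-03 -1.0e-04 -1.0e+00] q [0.08 0.46 1.9  0.   0.79 1.42] F [ 0.1  0.  -0. ] w 57.4 30.0
shift mm [ 0.6  1.4 35.8] 36.0
scene (np.float64(273.25649532796905), np.float64(190.2579280777411))
side (np.float64(249.441660316802), np.float64(182.04370034962318))
```

View pics/c5.png

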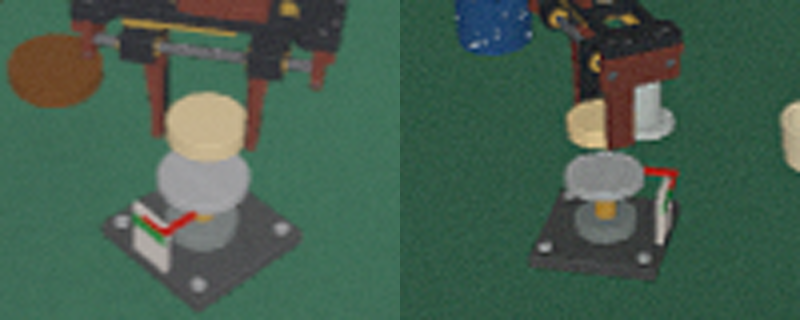

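The held foot hangs over the plate in both views; foot and plate columns agree to about a pixel.

arm_command([
  {"linear": [0.0005,0.001,0.015],"turn": 0},
  {"linear": [0,0,0.013],"turn": 0},
  {"linear": [0,0,0.005],"turn": 0},
  {"linear": [0,0,0.0035],"turn": 0},
  {"linear": [0,0,0],"turn": 0},
  {"linear": [0,0,0],"turn": 0},
])

```text
t: 6.5
ee_pos: [535.3, 54.2, 93.4]
orientation: [3.12, 0.366, 0.0]
ft_force: [0.2, -0.7, -0.8]
width: 57.2
grasp_force: 30.0
```

arm_command([
  {"linear": [0,0,0],"turn": 0},
  {"linear": [0,0,0],"turn": 0},
  {"linear": [0,0,0],"turn": 0},
  {"linear": [0,0,0],"turn": 0},
  {"linear": [0,0,0],"turn": 0},
], jaw=1)

```text
t: 7.0
ee_pos: [535.2, 54.1, 93.2]
orientation: [3.12, 0.366, 0.0]
ft_force: [-0.3, -0.3, -0.1]
width: 87.3
grasp_force: 0.0
```

arm_command([
  {"linear": [0,0,-0.02],"turn": 0},
  {"linear": [0,0,-0.03],"turn": 0},
  {"linear": [0,0,-0.03],"turn": 0},
  {"linear": [-0.04,-0.01,-0.01],"turn": 0},
  {"linear": [-0.04,-0.01,0],"turn": 0},
  {"linear": [0,0,0],"turn": 0},
  {"linear": [0,0,0],"turn": 0},
])

```text
t: 7.7
ee_pos: [452.5, 55.2, 183.6]
orientation: [3.12, 0.367, 0.002]
ft_force: [0.5, 0.7, -0.0]
width: 87.8
grasp_force: 0.0
```

```bash
python3 go.py
cat > m4.py <<'E'
from w import *
im=grab('wrist','w6.png');f=im['frame'];M=masks(f);h=cv2.cvtColor(f,cv2.COLOR_BGR2HSV).astype(int)
p=[int(x) for x in proj(im,(533,56,86),True)];print(p)
for t in(215,225,235):
    r=rimfit(im,M['wood']&(h[...,2]>t),p,86);print('foot',r and r[:4])
k=r[4] if r else 0
s=(h[...,1]<40)&(h[...,2]>165);_,l,st,c=cv2.connectedComponentsWithStats((s|(M['wood'])).astype('uint8'),connectivity=4)
r=rimfit(im,s|M['wood'],p,70);print('plate(outer)',r[:4])
E
python3 m4.py
```

```text
7.7 [452.5  55.2 183.6] yaw x 13.41 z [ 1.e-03  1.e-04 -1.e+00] q [ 0.1   0.26  2.04 -0.    0.84  1.43] F [ 0.5  0.7 -0. ] w 87.8 0.0
[277, 104]
foot (array([533.8,  55.3]), 29.1, array([533.9,  55.2]), array([57. , 57.2]))
foot (array([533.8,  55.3]), 29.1, array([534. ,  55.2]), array([56.8, 56.9]))
foot (array([534.,  55.]), 28.7, array([534. ,  55.1]), array([56.1, 56.4]))
plate(outer) (array([533.2,  56.1]), 34.1, array([532.8,  56.1]), array([66.3, 66.5]))
```

arm_command([
  {"linear": [-0.0117,0.0428,0],"turn": 0},
  {"linear": [-0.0117,0.0428,0],"turn": 0},
  {"linear": [-0.0117,0.0428,0],"turn": 0},
  {"linear": [-0.0117,0.0428,0],"turn": 0},
  {"linear": [-0.0117,0.0428,0],"turn": 0},
  {"linear": [-0.0117,0.0428,0],"turn": 0},
  {"linear": [-0.0114,0.0425,0],"turn": 0},
  {"linear": [0,0,0.05],"turn": 0},
  {"linear": [0,0,0.05],"turn": 0},
  {"linear": [0,0,0],"turn": 0},
])

```text
t: 8.75
ee_pos: [439.3, -253.7, 76.8]
orientation: [-3.113, -0.364, 0.016]
ft_force: [-0.1, 0.0, -0.5]
width: 87.8
grasp_force: 0.0
```

arm_command([
  {"linear": [0,0,0],"turn": 0},
])

```text
t: 8.85
ee_pos: [442.9, -255.1, 82.7]
orientation: [-3.119, -0.366, 0.003]
ft_force: [0.8, 0.2, 0.6]
width: 87.8
grasp_force: 0.0
```

```bash
python3 go.py 442 -255 20; python3 -c "
from w import *
im=grab('wrist','w7.png');p=proj(im,(442,-255,12),True);print(p);h=cv2.cvtColor(im['frame'],cv2.COLOR_BGR2HSV).astype(int);print(h[int(p[1]),int(p[0])])
for t in(100,125,140):
  r=rimfit(im,(h[...,0]<20)&(h[...,1]>100)&(h[...,2]>t),[int(x) for x in p],12);print(r and r[:4])
cv2.imwrite('pics/w7c.png',cv2.resize(im['frame'],(640,480)))"
```

```text
8.85 [ 442.9 -255.1   82.7] yaw x 13.39 z [-0.0021  0.0013 -1.    ] q [-0.55  0.51  1.97  0.    0.66  0.79] F [0.8 0.2 0.6] w 87.8 0.0
shift mm [-0.7 -0.2 62.7] 63.0
(np.float64(254.8447722957655), np.float64(209.20483605139285))
[ 13 140 155]
(array([ 441.8, -255. ]), 29.7, array([ 441.7, -255.4]), array([56. , 58.4]))
(array([ 440.9, -255.7]), 28.7, array([ 440.9, -255.5]), array([56.2, 56.4]))
(array([ 440.8, -255.6]), 28.6, array([ 440.8, -255.5]), array([56. , 56.2]))
```

View pics/w7c.png

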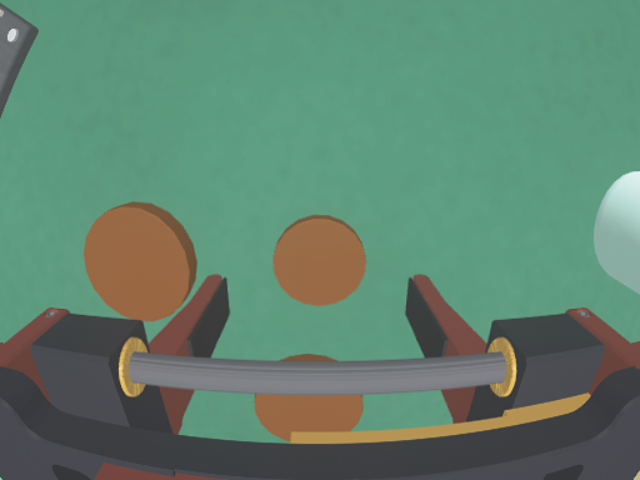

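The smallest disc sits at (320,260) in the enlarged view, centred between the open fingers, and both larger discs are clear of them.

arm_command([
  {"linear": [-0.001,0,0.025],"turn": 0},
  {"linear": [0,0,0.025],"turn": 0},
  {"linear": [0,0,0.011],"turn": 0},
  {"linear": [0,0,0],"turn": 0},
  {"linear": [0,0,0],"turn": 0},
])

```text
t: 9.4
ee_pos: [442.9, -255.8, 23.9]
orientation: [3.118, 0.367, 0.003]
ft_force: [-0.1, -0.2, -0.0]
width: 87.6
grasp_force: 0.0
```

arm_command([
  {"linear": [0,0,0],"turn": 0},
  {"linear": [0,0,0],"turn": 0},
  {"linear": [0,0,0],"turn": 0},
  {"linear": [0,0,0],"turn": 0},
  {"linear": [0,0,0],"turn": 0},
  {"linear": [0,0,0],"turn": 0},
], jaw=-1)

```text
t: 10.0
ee_pos: [441.8, -255.3, 22.4]
orientation: [3.12, 0.366, 0.0]
ft_force: [-1.3, 0.3, 5.4]
width: 57.3
grasp_force: 30.0
```

```bash
python3 go.py 452.5 55.2 200
```

```text
10.0 [ 441.8 -255.3   22.4] yaw x 13.4 z [ 3.e-04 -2.e-04 -1.e+00] q [-0.55  0.62  1.98 -0.    0.54  0.79] F [-1.3  0.3  5.4] w 57.3 30.0
shift mm [  82.4 -299.6 -177.6] 358.0
```

arm_command([
  {"linear": [0,0,-0.03],"turn": 0},
  {"linear": [0,0,-0.045],"turn": 0},
  {"linear": [0,0,-0.045],"turn": 0},
  {"linear": [0.0117,-0.0428,-0.015],"turn": 0},
  {"linear": [0.0117,-0.0428,-0.015],"turn": 0},
  {"linear": [0.0117,-0.0428,-0.015],"turn": 0},
  {"linear": [0.0117,-0.0428,-0.0125],"turn": 0},
  {"linear": [0.0117,-0.0428,0],"turn": 0},
  {"linear": [0.0117,-0.0428,0],"turn": 0},
  {"linear": [0.0117,-0.0428,0],"turn": 0},
])

```text
t: 11.0
ee_pos: [451.6, 57.0, 199.8]
orientation: [-3.12, -0.366, -0.001]
ft_force: [0.7, -0.2, 0.4]
width: 56.9
grasp_force: 30.0
```

arm_command([
  {"linear": [0,0,0],"turn": 0},
  {"linear": [0,0,0],"turn": 0},
  {"linear": [0,0,0],"turn": 0},
])

```text
t: 11.3
ee_pos: [451.7, 54.5, 199.5]
orientation: [3.12, 0.366, -0.001]
ft_force: [-0.6, -1.0, -0.7]
width: 57.2
grasp_force: 30.0
```

```bash
python3 go.py; python3 m4.py|head -3;  python3 -c "
from w import *
im=grab('wrist','w8.png');o=ctrl.get_obs();z=o['ee_pos'][2]-22.4+12;p=proj(im,(*o['ee_pos'][:2],z),True);print(p);h=cv2.cvtColor(im['frame'],cv2.COLOR_BGR2HSV).astype(int)
for t in(100,125,140):
  r=rimfit(im,(h[...,0]<20)&(h[...,1]>100)&(h[...,2]>t),[int(x) for x in p],z);print(r and r[:4])
"
```

```text
11.3 [451.7  54.5 199.5] yaw x 13.37 z [-6.e-04 -3.e-04 -1.e+00] q [ 0.09  0.24  2.03 -0.    0.88  1.43] F [-0.6 -1.  -0.7] w 57.2 30.0
[275, 102]
foot (array([533.8,  55.1]), 29.2, array([533.8,  55.2]), array([57.2, 57.4]))
foot (array([533.7,  55.2]), 29.1, array([533.9,  55.2]), array([57. , 57.2]))
(np.float64(255.9699403505179), np.float64(244.0500849922742))
(array([451.9,  55.8]), 30.1, array([451.8,  55.4]), array([56.2, 59.6]))
(array([450.5,  55.1]), 28.7, array([450.5,  55.2]), array([56.4, 56.4]))
(array([450.4,  55.1]), 28.6, array([450.4,  55.1]), array([56.2, 56.3]))
```

arm_command([
  {"linear": [0.027,0.0063,0.01],"turn": 0},
  {"linear": [0.027,0.0063,0.01],"turn": 0},
  {"linear": [0.027,0.0063,0.01],"turn": 0},
  {"linear": [0,0,0.03],"turn": 0},
  {"linear": [0,0,0.01],"turn": 0},
  {"linear": [0,0,0],"turn": 0},
  {"linear": [0,0,0],"turn": 0},
  {"linear": [0,0,0],"turn": 0},
])

```text
t: 12.2
ee_pos: [535.4, 55.4, 130.8]
orientation: [3.12, 0.366, 0.002]
ft_force: [-0.5, 0.2, -0.4]
width: 57.0
grasp_force: 30.0
```

```bash
python3 go.py 534.7 54.8 109.2;python3 go.py 534.7 54.8 109.2
```

```text
12.2 [535.4  55.4 130.8] yaw x 13.38 z [ 1.5e-03  1.0e-04 -1.0e+00] q [ 0.08  0.46  1.9  -0.    0.79  1.42] F [-0.5  0.2 -0.4] w 57.0 30.0
shift mm [-0.9  0.4 21.6] 22.0
12.2 [535.4  55.4 130.8] yaw x 13.38 z [ 1.5e-03  1.0e-04 -1.0e+00] q [ 0.08  0.46  1.9  -0.    0.79  1.42] F [-0.5  0.2 -0.4] w 57.0 30.0
shift mm [-0.9  0.4 21.6] 22.0
```

arm_command([
  {"linear": [-0.0003,0.0002,0.01],"turn": 0},
  {"linear": [0,0,0.006],"turn": 0},
  {"linear": [0,0,0.004],"turn": 0},
  {"linear": [0,0,0],"turn": 0},
  {"linear": [0,0,0],"turn": 0},
  {"linear": [0,0,0],"turn": 0},
])

```text
t: 12.8
ee_pos: [535.0, 55.4, 109.8]
orientation: [3.12, 0.367, 0.0]
ft_force: [-0.2, 0.2, 0.3]
width: 57.0
grasp_force: 30.0
```

arm_command([
  {"linear": [0,0,0],"turn": 0},
  {"linear": [0,0,0],"turn": 0},
  {"linear": [0,0,0],"turn": 0},
  {"linear": [0,0,0],"turn": 0},
  {"linear": [0,0,0],"turn": 0},
], jaw=1)

```text
t: 13.3
ee_pos: [534.9, 55.3, 109.7]
orientation: [-3.12, -0.366, -0.0]
ft_force: [0.2, -0.0, 0.5]
width: 87.6
grasp_force: 0.0
```

arm_command([
  {"linear": [0,0,-0.02],"turn": 0},
  {"linear": [0,0,-0.03],"turn": 0},
  {"linear": [0,0,-0.03],"turn": 0},
  {"linear": [-0.04,-0.01,-0.01],"turn": 0},
  {"linear": [-0.04,-0.01,0],"turn": 0},
  {"linear": [0,0,0],"turn": 0},
  {"linear": [0,0,0],"turn": 0},
  {"linear": [0,0,0],"turn": 0},
])

```text
t: 14.1
ee_pos: [453.7, 56.3, 200.0]
orientation: [3.12, 0.366, 0.003]
ft_force: [-0.4, -0.5, -0.3]
width: 87.7
grasp_force: 0.0
```

```bash
python3 go.py; python3 -c "
from w import *
im=grab('wrist','w9.png');p=proj(im,(534,55,98),True);print(p);h=cv2.cvtColor(im['frame'],cv2.COLOR_BGR2HSV).astype(int)
for t in(100,125,140):
  r=rimfit(im,(h[...,0]<20)&(h[...,1]>100)&(h[...,2]>t),[int(x) for x in p],98);print(r and r[:4])
b=(h[...,0]<35)&(h[...,2]>100);k=~((h[...,0]>60)&(h[...,0]<90)&(h[...,1]>60));
cv2.imwrite('pics/w9c.png',cv2.resize(im['frame'][:200,80:380],(800,533)))"
```

```text
14.1 [453.7  56.3 200. ] yaw x 13.4 z [ 1.6e-03  1.0e-04 -1.0e+00] q [ 0.1   0.24  2.02 -0.    0.88  1.43] F [-0.4 -0.5 -0.3] w 87.7 0.0
(np.float64(279.4734414045536), np.float64(105.19227106339275))
(array([533.6,  56.3]), 28.5, array([533.6,  56.3]), array([55.5, 55.8]))
(array([533.6,  56.3]), 28.5, array([533.6,  56.3]), array([55.5, 55.8]))
(array([533.6,  56.3]), 28.5, array([533.6,  56.3]), array([55.5, 55.8]))
```

View pics/w9c.png

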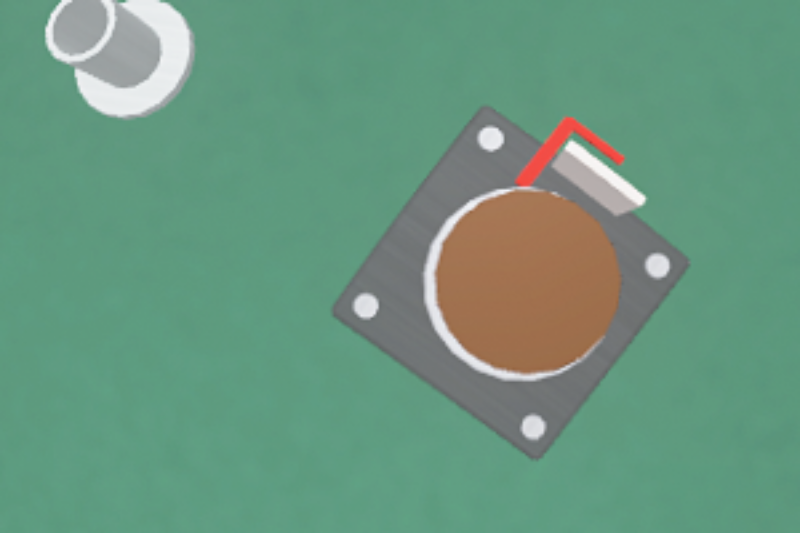

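The pad lies concentric on the foot, at (533.6,56.3) against the foot's (533.9,55.2). The holder stands at the upper left.

arm_command([
  {"linear": [0.0313,-0.025,0.01],"turn": 0},
  {"linear": [0.0313,-0.025,0.01],"turn": 0},
  {"linear": [0.0313,-0.025,0.01],"turn": 0},
  {"linear": [0.0313,-0.025,0.01],"turn": 0},
  {"linear": [0.0313,-0.025,0.01],"turn": 0},
  {"linear": [0.0313,-0.025,0.01],"turn": 0},
  {"linear": [0,0,0.01],"turn": 0},
  {"linear": [0,0,0],"turn": 0},
  {"linear": [0,0,0],"turn": 0},
])

```text
t: 15.05
ee_pos: [599.6, 244.8, 128.8]
orientation: [3.12, 0.366, -0.003]
ft_force: [0.1, 0.8, 0.5]
width: 87.9
grasp_force: 0.0
```

```bash
python3 go.py 602 245 27;  python3 -c "
from w import *
im=grab('wrist','w10.png');p=proj(im,(602,245,60),True);print(p,proj(im,(602,245,8),True));h=cv2.cvtColor(im['frame'],cv2.COLOR_BGR2HSV).astype(int)
m=((h[...,0]>90)|(h[...,1]<40))&(h[...,2]>100)
q=[int(x) for x in proj(im,(624,245,8),True)]
for t in(190,205):
  r=rimfit(im,(h[...,1]<40)&(h[...,2]>t),q,8);print(q,r and r[:4])
u,v=map(int,p);cv2.imwrite('pics/w10c.png',cv2.resize(im['frame'][v-90:v+90,u-120:u+120],(720,540)));print(u-120,v-90)"
```

```text
15.05 [599.6 244.8 128.8] yaw x 13.37 z [-2.1e-03 -9.0e-04 -1.0e+00] q [ 0.37  0.59  1.64 -0.    0.91  1.71] F [0.1 0.8 0.5] w 87.9 0.0
shift mm [  2.6   0.3 101.8] 102.0
(np.float64(255.5985117480688), np.float64(206.0851617376648)) (np.float64(255.19798459452167), np.float64(187.03589074105977))
[260, 164] (array([597.3, 243.8]), 33.4, array([598.9, 244.1]), array([54.9, 65.4]))
[260, 164] (array([597.3, 243.6]), 33.3, array([598.9, 244.1]), array([54.8, 65.3]))
135 116
```

View pics/w10c.png

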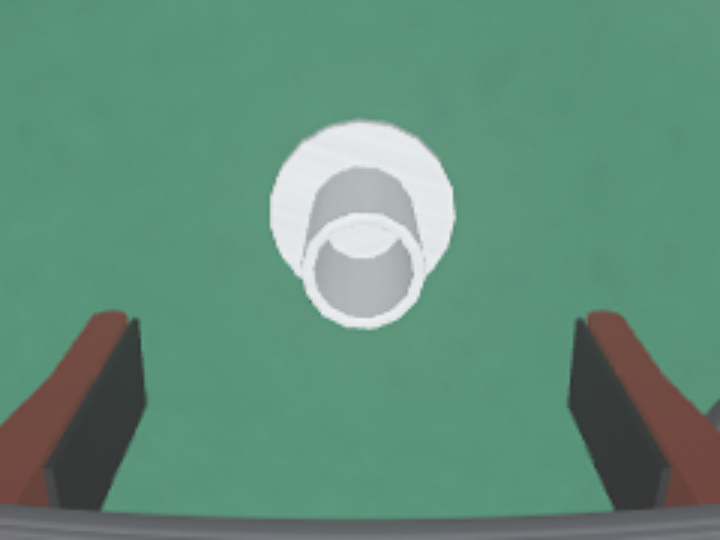

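The tube's rim centre is at (364,271) in the crop, i.e. (256.3,206.3) at full size. The flange centre is at (255.7,187). Both agree with a holder at (602,245).

arm_command([
  {"linear": [0.0025,0.0003,0.03],"turn": 0},
  {"linear": [0,0,0.03],"turn": 0},
  {"linear": [0,0,0.03],"turn": 0},
  {"linear": [0,0,0.009],"turn": 0},
  {"linear": [0,0,0],"turn": 0},
  {"linear": [0,0,0],"turn": 0},
  {"linear": [0,0,0],"turn": 0},
])

```text
t: 15.8
ee_pos: [604.0, 246.3, 32.6]
orientation: [-3.119, -0.366, -0.004]
ft_force: [-0.4, 0.1, 0.6]
width: 87.7
grasp_force: 0.0
```

```bash
python3 go.py
```

```text
15.8 [604.  246.3  32.6] yaw x 13.39 z [ 0.0027  0.001  -1.    ] q [ 0.37  0.73  1.66 -0.    0.75  1.71] F [-0.4  0.1  0.6] w 87.7 0.0
```

arm_command([
  {"linear": [0,0,0],"turn": 0},
  {"linear": [0,0,0],"turn": 0},
  {"linear": [0,0,0],"turn": 0},
  {"linear": [0,0,0],"turn": 0},
  {"linear": [0,0,0],"turn": 0},
  {"linear": [0,0,0],"turn": 0},
  {"linear": [0,0,0],"turn": 0},
  {"linear": [0,0,0],"turn": 0},
], jaw=-1)

```text
t: 16.6
ee_pos: [602.8, 245.8, 30.6]
orientation: [3.12, 0.366, -0.0]
ft_force: [-0.4, -0.8, -0.6]
width: 32.0
grasp_force: 30.0
```

```bash
python3 go.py
```

```text
16.6 [602.8 245.8  30.6] yaw x 13.4 z [-1.e-04 -2.e-04 -1.e+00] q [ 0.37  0.74  1.66 -0.    0.75  1.71] F [-0.4 -0.8 -0.6] w 32.0 30.0
```

arm_command([
  {"linear": [0,0,-0.03],"turn": 0},
  {"linear": [0,0,-0.045],"turn": 0},
  {"linear": [0,0,-0.045],"turn": 0},
  {"linear": [-0.025,0.02,-0.03],"turn": 0},
  {"linear": [-0.033,0.026,-0.02],"turn": 0},
  {"linear": [-0.033,0.026,-0.02],"turn": 0},
  {"linear": [-0.033,0.026,0],"turn": 0},
  {"linear": [-0.033,0.026,0],"turn": 0},
  {"linear": [-0.033,0.026,0],"turn": 0},
  {"linear": [0,0,0],"turn": 0},
])

```text
t: 17.6
ee_pos: [448.6, 53.4, 220.1]
orientation: [3.12, 0.362, -0.006]
ft_force: [-0.2, 0.6, -1.7]
width: 32.5
grasp_force: 30.0
```

arm_command([
  {"linear": [0,0,0],"turn": 0},
  {"linear": [0,0,0],"turn": 0},
])

```text
t: 17.8
ee_pos: [453.6, 56.4, 220.9]
orientation: [-3.12, -0.367, -0.002]
ft_force: [0.0, 0.4, -2.1]
width: 32.0
grasp_force: 30.0
```

```bash
python3 go.py 535 55 160;  python3 -c "
from w import *
im=grab('wrist','w11.png');o=ctrl.get_obs();e=o['ee_pos'];print(e)
h=cv2.cvtColor(im['frame'],cv2.COLOR_BGR2HSV).astype(int);p=proj(im,(534,56,98),True)
r=rimfit(im,(h[...,0]<20)&(h[...,1]>100)&(h[...,2]>110),[int(x) for x in p],98);print('pad',r and r[:4])
u,v=[int(x) for x in proj(im,(e[0]-1,e[1]+1,e[2]+29.4),True)];print(u,v,proj(im,(e[0],e[1],e[2]-22.6),True))
cv2.imwrite('pics/w11c.png',cv2.resize(im['frame'][v-120:v+60,u-120:u+120],(720,540)));print(u-120,v-120)"
```

```text
17.8 [453.6  56.4 220.9] yaw x 13.4 z [ 1.e-03  3.e-04 -1.e+00] q [0.1  0.2  2.01 0.   0.93 1.43] F [ 0.   0.4 -2.1] w 32.0 30.0
shift mm [78.8 20.3 61. ] 102.0
[453.636072    56.61499148 220.79187289]
pad (array([533.7,  56.3]), 28.3, array([533.7,  56.3]), array([55.5, 55.7]))
253 284 (np.float64(255.25508636068872), np.float64(235.00644080648712))
133 164
```

View pics/w11c.png

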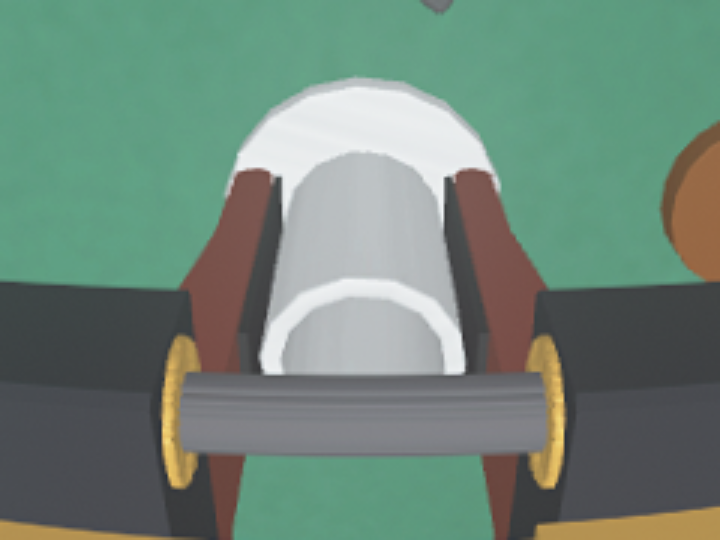

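The holder is gripped upright by its tube. The flange's leading edge is at (362,82) in the crop, i.e. (253.7,191.3) at full size, and the rim outer edges are at x=260 and 466.

```bash
python3 -c "
from w import *
im=grab('wrist');o=ctrl.get_obs();e=o['ee_pos'];print(e)
z=e[2]-22.6;h=cv2.cvtColor(im['frame'],cv2.COLOR_BGR2HSV).astype(int)
m=((h[...,1]<40)&(h[...,2]>195)).astype('uint8');m[:185]=0;m[225:]=0
l=cv2.connectedComponents(m)[1];i=l[200,254];c=max(cv2.findContours((l==i).astype('uint8'),0,1)[0],key=len).reshape(-1,2)
# upper arc only: topmost pixel of each column
t=[(x,c[c[:,0]==x][:,1].min()) for x in range(c[:,0].min()+4,c[:,0].max()-3)]
P=np.array([toz(im,p,z,True)[:2] for p in t]);A=np.c_[2*P,np.ones(len(P))]
s=np.linalg.lstsq(A,(P**2).sum(1),rcond=None)[0];print(len(t),s[:2],np.sqrt(s[2]+s[0]**2+s[1]**2))
print(toz(im,(253.7,191.3),z,True)[:2]-28.5*np.array([.973,.232]))"
```

```text
[453.56812235  56.71022782 220.69427799]
79 [453.47716382  57.89788973] 27.537308587134348
[453.03049527  57.68239759]
```

arm_command([
  {"linear": [0.0262,0.0067,0.01],"turn": 0},
  {"linear": [0.0262,0.0067,0.01],"turn": 0},
  {"linear": [0.0262,0.0067,0.01],"turn": 0},
  {"linear": [0,0,0.03],"turn": 0},
  {"linear": [0,0,0.02],"turn": 0},
  {"linear": [0,0,0.006],"turn": 0},
  {"linear": [0,0,0],"turn": 0},
  {"linear": [0,0,0],"turn": 0},
  {"linear": [0,0,0],"turn": 0},
])

```text
t: 18.8
ee_pos: [534.8, 54.9, 135.8]
orientation: [3.12, 0.367, 0.003]
ft_force: [-0.4, -0.3, -1.6]
width: 32.3
grasp_force: 30.0
```

```bash
python3 go.py 534.6 55 128.6
```

```text
18.8 [534.8  54.9 135.8] yaw x 13.41 z [ 2.1e-03  2.0e-04 -1.0e+00] q [0.08 0.45 1.9  0.   0.8  1.42] F [-0.4 -0.3 -1.6] w 32.3 30.0
shift mm [-0.2 -0.1  7.2] 7.0
```

arm_command([
  {"linear": [0,0,0.003],"turn": 0},
  {"linear": [0,0,0.002],"turn": 0},
  {"linear": [0,0,0.001],"turn": 0},
  {"linear": [0,0,0.001],"turn": 0},
  {"linear": [0,0,0.0005],"turn": 0},
  {"linear": [0,0,0],"turn": 0},
  {"linear": [0,0,0],"turn": 0},
])

```text
t: 19.5
ee_pos: [533.9, 54.6, 127.3]
orientation: [3.12, 0.366, 0.0]
ft_force: [-0.5, -0.2, 2.4]
width: 32.3
grasp_force: 30.0
```

```bash
python3 go.py
```

```text
19.5 [533.9  54.6 127.3] yaw x 13.39 z [ 1.e-04  0.e+00 -1.e+00] q [0.08 0.46 1.9  0.   0.78 1.42] F [-0.5 -0.2  2.4] w 32.3 30.0
```

arm_command([
  {"linear": [0,0,0.002],"turn": 0},
  {"linear": [0,0,0.002],"turn": 0},
  {"linear": [0,0,0.002],"turn": 0},
  {"linear": [0,0,0.002],"turn": 0},
  {"linear": [0,0,0],"turn": 0},
  {"linear": [0,0,0],"turn": 0},
  {"linear": [0,0,0],"turn": 0},
])

```text
t: 20.2
ee_pos: [533.9, 54.7, 119.4]
orientation: [3.12, 0.366, 0.0]
ft_force: [-2.8, -0.3, 7.8]
width: 32.1
grasp_force: 30.0
```

```bash
python3 go.py
```

```text
20.2 [533.9  54.7 119.4] yaw x 13.4 z [ 1.e-04 -0.e+00 -1.e+00] q [ 0.08  0.47  1.9  -0.    0.76  1.42] F [-2.8 -0.3  7.8] w 32.1 30.0
```

arm_command([
  {"linear": [0,0,0.002],"turn": 0},
  {"linear": [0,0,0.002],"turn": 0},
  {"linear": [0,0,0.0015],"turn": 0},
  {"linear": [0,0,0],"turn": 0},
  {"linear": [0,0,0],"turn": 0},
  {"linear": [0,0,0],"turn": 0},
  {"linear": [0,0,0],"turn": 0},
  {"linear": [0,0,0],"turn": 0},
])

```text
t: 21.0
ee_pos: [534.0, 54.7, 114.2]
orientation: [3.12, 0.366, 0.0]
ft_force: [-3.6, -0.6, 10.2]
width: 32.2
grasp_force: 30.0
```

```bash
python3 go.py; python3 -c "
from w import *
for n in('scene','side'):
    im=grab(n,n+'9.png');p=proj(im,(545,50,80));u,v=map(int,p);cv2.imwrite('pics/c_'+n+'.png',cv2.resize(im['frame'][v-30:v+40,u-40:u+40],(400,350),interpolation=2))
    h=cv2.cvtColor(im['frame'],cv2.COLOR_BGR2HSV).astype(int)
cv2.imwrite('pics/c9.png',np.hstack([cv2.imread('pics/c_scene.png'),cv2.imread('pics/c_side.png')]))"; python3 go.py
```

```text
21.0 [534.   54.7 114.2] yaw x 13.4 z [ 3.e-04 -0.e+00 -1.e+00] q [ 0.08  0.48  1.91 -0.    0.75  1.42] F [-3.6 -0.6 10.2] w 32.2 30.0
21.1 [534.   54.7 114.2] yaw x 13.39 z [ 2.e-04  0.e+00 -1.e+00] q [ 0.08  0.48  1.91 -0.    0.75  1.42] F [-3.4 -1.5 10.1] w 32.1 30.0
```

View pics/c9.png

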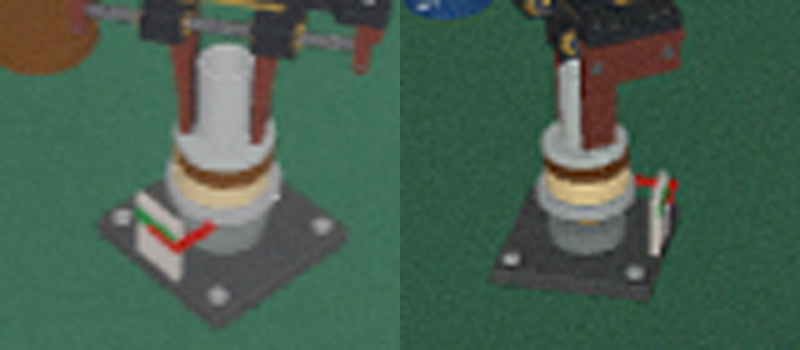

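The stack is upright and concentric in both views, and the pointer is down at the green band. Travel of about 14.4 mm and a tool force of 10.2 N plus the parts' weight both put the plate mid-band.

```bash
python3 -c "
from h import *
print(ctrl.close_job())"
```

```text
the job is handed in; nothing more can be done
None
```

The job is handed in at about 21 s, but no verdict came back: foot, pad and holder are stacked on the plate, with foot and pad measured about 1 mm off centre. The arm is holding a steady push that puts the plate about 14 mm down, inside the green band, as worked out from finger travel and force.

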